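Put the tipped tin back on its feet in the rack

ROBOT

A 6-joint arm with a two-finger parallel gripper is mounted at the origin on the work surface. World frame = base frame: x ahead of the robot, y to its left, z up, the work surface at z = 0. Lengths are in m, angles in degrees, forces in N, time in s.
With the tool pointing down it reaches from about 0.4 to 0.825 m from the base axis. Payload 7 kg.
Tool frame: the origin (TCP) lies at the very end of the fingers, on their centre line; the grasp point (between the pads) lies behind it (r.grasp_offset is the z of the grasp point in the tool frame, in m); z points along the fingers, y is the direction in which the jaws open and shut (so a half turn about z gives the same grasp; the last joint's range is limited). The gripper opens to 88 mm and grips with 3 to 60 N. Pads are 19 mm wide; open, the fingers measure 130 mm over their backs; the gripper's body (78 mm by 193 mm) begins 47 mm behind the grasp point.
Start: joints at [82.97, 20.546, 0.682, 0, -70.136, -16.507], TCP at [0.27, 0.619, 0.227] pointing down, gripper open.
Joint ranges: [-176.03, 176.03], [-82.01, 121.73], [-58.28, 71.71], [-173.87, 95.51], [-174.79, -0.11], [-173.66, 173.66]. Speed limits (degrees/s): [136.94, 136.94, 172.46, 180, 180, 180].

INTERFACE

Orientations are given as [roll, pitch, yaw] about the fixed x, y, z axes, in that order (R = Rz(yaw) Ry(pitch) Rx(roll)).
In Python, from plant import r gives the robot as it stands. The module is installed in compiled form; this text tells all that it offers.
- The arm moves only by the tool servo_tool, never from a script. Its argument "targets" is a list of rows, each an object of numbers: "dx", "dy", "dz": the shift along the world's x, y, z in cm; "spin": the turn about the world's z in rad; "grip": the opening in per cent of the stroke, from 0 (shut) to 100 (fully open). A call has exactly 10 rows; each row is the pose to reach, as a shift and turn from the pose commanded when the call began; what a row does not reach only later rows make up. A row lasts 1/12 s, in which the tool goes at most 41.7 mm and 7.16 degrees, less where a joint would pass 70% of its speed; a pose out of reach is approached as far as the arm can. A call with a gripper value outside its range is refused whole. The fingers move at their own pace and stop on an object; "squeeze" is the grip in N (left out, the last holds). Time passes only in rows, so rows that repeat a pose let the fingers close, or fill a call up. It gives the time, the measured TCP pose, the force and the opening at its end, in the units of the state.
- r.get_state(): the state, without advancing time (a new reading comes with each control period).
- r.capture(name): name is "scene" or "side" or "wrist"; returns the picture (400x640x3 uint8, blue, green, red); there is no depth.
- r.get_calibration(name): a dict with "K" (3x3 intrinsics, pixels), "extrinsics" (4x4, takes a point from camera to world coordinates). Camera axes: x right, y down, z forward; pixel columns grow to the right and rows downward; lengths in m; the calibration is good to about 2 mm. A picture is of the moment at which its call begins: read the wrist's pose just before it. get_calibration takes no time and is no camera call; for the wrist camera it gives the pose at the moment of the call.
- r.close_job(): hands the job in, once; it reports no verdict.
Trained networks look in the newest picture that a camera, given by its name, has taken for a name from the list of things; names that differ only in an ending like _2 or _b are one class to them, and where a whole thing is asked for, a point or a joint stands for the part that bears it (a point fixed in the world has none). Each returns a list of dicts, best first, with "p" (0 to 1); they miss things now and then, are a little off and sometimes report something else, mostly with a low value. They report only what shows in the picture. A call takes as long as a camera call.
- r.cut_out(name, camera): "mask" (400x640 bool, what is visible of it) and "extent" ([left, top, right, bottom] in pixels, round what is visible of it).
The state is a dict: "time_s": time; "joints": joint angles; "qd": joint speeds; "joint_torque": joint torques, N m; "tcp_pos": TCP position; "eef_rot": TCP orientation; "contact_force": force on the tool from outside, world axes, zero at the start; "moment": the same for the moment, N m; "gripper_width": finger opening in m.
Only numpy, scipy, OpenCV 4.12 (cv2) and the standard library are available. Lean on these libraries where they do the work, as an engineer would, in place of code of your own. Each camera call takes 0.05 s, during which the arm holds its last target. There are 200 camera calls.

TASK

A spirit level has been left lying across a tipped-over tin in the rack of tins: first lay the level in the open tray, flat and the same face up. Then lift the tipped tin out, put it down on the open bench and let go of it, so that you can take it again at a slant near its cap end and stand it upright, cap up, on the rack floor in the gap between the two standing tins. Leave the two standing tins, the tape measure and the mug as they are.

Things in the scene. Friction and masses are not known exactly. Their poses are not given: they have to be found in the camera images.
- level: small grey spirit level lying on its flat side across the tipped tin: 200 long (its x axis), 44 wide (y), 22 thick (z); about 0.22 kg. Origin at the centre of its underside.
- tray: fixed open dark steel tray, 260 (its x) by 132 (y) by 35 high (z), walls and floor 5 thick. Origin at the centre of its underside, on the bench. It may be on either side of the robot.
- lane: fixed plywood rack board, a shallow lane: outer 78 (its x) by 324 (y, along it), floor top 8 above the bench, lips all round 8 wide, tops 16 above the bench; inside 62 by 308. Origin at the centre of its underside. A tin stands at each end; the tipped tin lies along it between them. On either side of the robot.
- tin: the tipped tin lying in the lane: square metal tin 46 by 46, 120 long, plus a round black cap 24 wide and 16 long (136 in all); about 0.25 kg. Its y axis runs from bottom to cap (up when it stands); origin midway along the 136, on the long side that faces down at the start; the tin's axis lies at z = +23 in its frame.
- tin_base (a point): centre of the tipped tin's square bottom face; axes as tin.
- tin_cap (a point): centre of the top of the tipped tin's cap, 136 from tin_base along the tin's y; axes as tin.
- neighbour_a: standing tin, same shape and size, at the lane's +y end. Origin at the centre of its bottom, z up.
- neighbour_b: standing tin, same shape and size, at the lane's -y end. Origin at the centre of its bottom, z up.
- tape: bystander: black tape measure, 70 (x) by 34 (y) by 62 high, with a short tongue towards its -x. Origin at the centre of its underside.
- mug: bystander: white mug, 80 diameter, 92 high, handle at its +y. Origin at the centre of its underside.

How it is judged (in metres and radians):
On the way, in this order (a step that is already met when the one before it is completed fails the run):
1. the spirit level lies flat on the floor of the tray, the same face up as before, within 60 mm along and 45 mm across of the tray's middle, at rest and let go of (x of level in the frame of tray between -0.06 and 0.06 m and y of level in the frame of tray between -0.045 and 0.045 m and height (world z) of level below 0.012 m and angle between level's own z axis and vertical below 0.1 rad and linear speed of level below 0.02 m/s and contact force between level and the fingers below 0.05 N), for 0.2 s.
2. the tipped tin has been put down on the open bench, its middle at least 100 mm from the middle of the rack and off the rack, and is let go of and at rest there (horizontal distance between tin and lane above 0.1 m and contact force between tin and the fingers below 0.05 N and contact force between tin and lane below 0.05 N and contact force between tin and tray below 0.05 N and height (world z) of tin_base below 0.028 m and linear speed of tin below 0.02 m/s), for 0.2 s.
At the end, for the whole second after the job is handed in: The tin stands upright, cap up (within 4 degrees), flat on the rack floor between the two standing tins, at rest, let go of. The level lies flat, same face up, on the tray floor, its middle within 60 mm (along) and 45 mm (across) of the tray's middle. Both neighbours stand upright (all of step 1 and angle between tin's own y axis and vertical below 0.08 rad and x of tin_base in the frame of lane between -0.012 and 0.012 m and y of tin_base in the frame of lane between -0.08 and 0.08 m and z of tin_base in the frame of lane between 0.005 and 0.0115 m and linear speed of tin below 0.02 m/s and contact force between tin and the fingers below 0.05 N and angle between each of neighbour_a, neighbour_b's own z axis and vertical below 0.08 rad); the robot touches nothing.
It fails at once if a standing neighbour tin is tipped by more than 17 degrees or shifted by more than 25 mm (angle between any of neighbour_a, neighbour_b's own z axis and vertical above 0.3 rad or distance of any of neighbour_a, neighbour_b from where it was at the start of the episode above 0.025 m).
It fails at once if the tape measure or the mug is shifted by more than 25 mm (distance of any of tape, mug from where it was at the start of the episode above 0.025 m).
It also fails if it takes over 72 s, if anything falls off the work surface, if the arm or the gripper's body presses on something with over 40 N, if the wrist force passes 120 N, or if a joint passes its speed limit or range.

## Working session

There is one attempt and no reset: what is moved stays moved. The work goes in short steps, Python scripts to look and compute and a tool call to move; the robot and the scene stay as the last step left them, time stands still between calls to the robot, and variables do not carry over. Pictures are saved under pics/ and viewed, about 8 in all and at most 12, crops included, and the job is handed in when it is done.

Besides the shell and the picture viewer there is one more tool, called by a JSON object that holds its "op" and its "data", one argument or row to a line. servo_tool: Moves the arm, as the interface text tells. Its arguments: {"type":"object","properties":{"targets":{"type":"array"},"squeeze":{"type":"number"}},"required":["targets"]}

```bash
mkdir -p pics; cat > h.py <<'E'
from plant import r
import cv2, numpy as np
def cap(n,f=None):
    im=r.capture(n)
    if f: cv2.imwrite(f'pics/{f}.png',im)
    return im
def ray(n,uv):
    c=r.get_calibration(n); K=np.array(c['K']);T=np.array(c['extrinsics'])
    d=np.linalg.inv(K)@np.array([uv[0],uv[1],1.]); return T[:3,3],T[:3,:3]@d
def onz(n,uv,z):
    o,d=ray(n,uv); return (o+d*(z-o[2])/d[2])[:3]
def proj(n,p):
    c=r.get_calibration(n); K=np.array(c['K']);T=np.array(c['extrinsics'])
    q=K@(T[:3,:3].T@(np.array(p)-T[:3,3])); return q[:2]/q[2]
E
python3 - <<'E'
from h import *
s=r.get_state(); print(s['tcp_pos'],s['eef_rot'],r.grasp_offset,s['gripper_width'])
a=cap('scene');b=cap('side')
cv2.imwrite('pics/scene0.png',a);cv2.imwrite('pics/side0.png',b)
for n in ('scene','side'):
    T=np.array(r.get_calibration(n)['extrinsics']);print(n,T[:3,3].round(3),T[:3,2].round(3))
    for k in ('level','tray','lane','tin','tape','mug'):
        for d in r.cut_out(k,n)[:3]:
            (cx,cy),wh,an=cv2.minAreaRect(np.argwhere(d['mask'])[:,::-1].astype(np.float32)); print(k,round(d['p'],2),np.round(d['extent']),cx,cy,wh,an)
E
```

```text
[0.26937804 0.61837481 0.22562283] [ 1.79904669e+02 -8.17740871e-03 -2.35431288e+01] -0.0188 0.08761633465061094
scene [ 1.278 -0.046  0.807] [-0.652 -0.004 -0.758]
level 0.55 [426. 151. 450. 215.] 436.8314208984375 182.59783935546875 (63.108306884765625, 20.440818786621094) 81.67434692382812
level 0.28 [406. 176. 457. 200.] 432.0 189.0 (22.0, 50.0) 90.0
tray 0.82 [211. 140. 279. 217.] 246.89654541015625 176.7586212158203 (51.251914978027344, 86.53402709960938) 21.801410675048828
lane 0.86 [371. 184. 491. 209.] 430.9615783691406 195.80767822265625 (23.79407501220703, 119.61518859863281) 88.15238952636719
tin 0.64 [406. 175. 460. 200.] 432.06005859375 188.9830322265625 (23.110599517822266, 52.097293853759766) 88.26429748535156
tape 0.64 [301. 223. 323. 257.] 312.70001220703125 236.60000610351562 (35.73373031616211, 19.28989028930664) 71.56504821777344
side [ 0.124 -0.801  0.981] [ 0.384  0.6   -0.702]
level 0.94 [222. 136. 292. 174.] 256.973388671875 152.92626953125 (17.03447723388672, 73.31095123291016) 70.14479064941406
tray 0.97 [281. 257. 417. 352.] 350.2759094238281 301.9068603515625 (62.92609405517578, 124.3138656616211) 69.30455017089844
lane 0.84 [220. 143. 306. 210.] 262.75 171.25 (94.7522964477539, 27.577163696289062) 45.0
tin 0.81 [246. 157. 272. 186.] 260.85076904296875 172.9938507080078 (23.630226135253906, 20.246557235717773) 70.55996704101562
tape 0.84 [365. 190. 388. 227.] 375.5 207.5 (18.335756301879883, 35.329872131347656) 26.56505012512207
mug 0.96 [309. 151. 350. 198.] 327.5 176.0 (44.0, 41.0) 90.0
```

View pics/scene0.png

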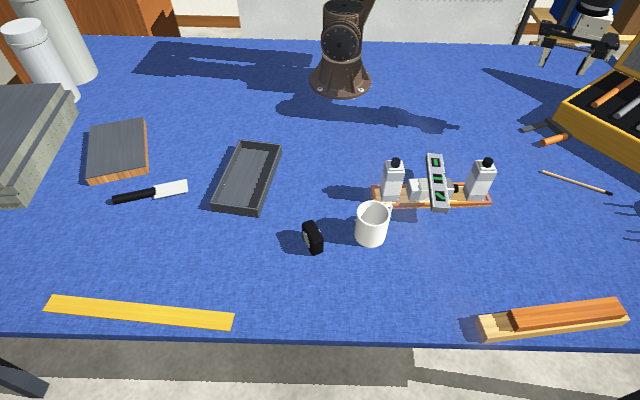

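View pics/side0.png

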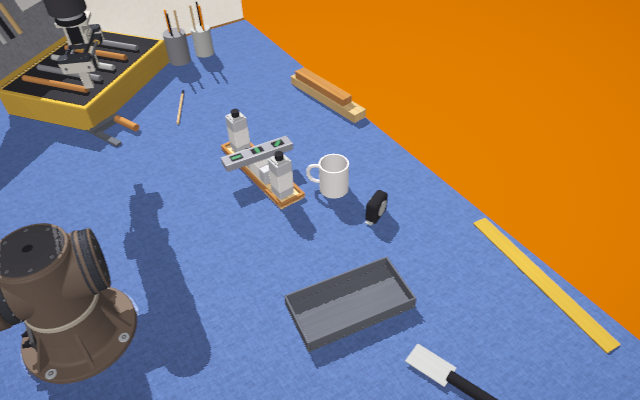

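```bash
python3 - <<'E'
from h import *
def mar(n,k,z,i=0):
    ds=r.cut_out(k,n)
    for d in ds[:2]:
        if d['p']<.4: continue
        b=cv2.boxPoints(cv2.minAreaRect(np.argwhere(d['mask'])[:,::-1].astype(np.float32)))
        ys,xs=np.where(d['mask'])
        P=np.array([onz(n,(x,y),z)[:2] for x,y in zip(xs,ys)],np.float32)
        c,wh,a=cv2.minAreaRect(P); print(n,k,round(d['p'],2),np.round(c,3),np.round(wh,3),round(a,1),P.mean(0).round(3))
cap('side')
for k,z in (('level',.076),('tray',.035),('lane',.016),('neighbour_a',.1),('tape',.03),('mug',.092)): mar('side',k,z)
cap('scene')
for k,z in (('level',.076),('tray',.035),('lane',.016),('neighbour_a',.1),('tape',.03),('mug',.092)): mar('scene',k,z)
for n in('scene','side'):
  for u in ([(397,160),(489,160),(454,187)] if n=='scene' else [(235,112),(279,155)]): print(n,u,onz(n,u,.144).round(3),onz(n,u,.03).round(3))
w=cap('wrist','wrist0')
for k in ('level','tray','lane','tin','mug'):
    print(k,[(round(d['p'],2),d['extent']) for d in r.cut_out(k,'wrist')[:2]])
E
```

```text
side level 0.68 [0.531 0.171] [0.098 0.054] 63.8 [0.537 0.171]
side level 0.61 [0.565 0.241] [0.071 0.206] 87.7 [0.561 0.241]Traceback (most recent call last):
  File "<stdin>", line 11, in <module>
  File "<stdin>", line 8, in mar
  File "h.py", line 11, in onz
    o,d=ray(n,uv); return (o+d*(z-o[2])/d[2])[:3]
        ~~~^^^^^^
  File "h.py", line 8, in ray
    c=r.get_calibration(n); K=np.array(c['K']);T=np.array(c['extrinsics'])
ValueError: time passes only in moves, steps and waits
```

{"op": "servo_tool", "data": {
  "targets": [
    {"dz":3,"spin":0.05},
    {"dx":2,"dy":-2,"dz":6,"spin":0.1},
    {"dx":4,"dy":-4,"dz":8,"spin":0.15},
    {"dx":6,"dy":-7,"dz":10,"spin":0.2},
    {"dx":8,"dy":-10,"dz":12,"spin":0.25},
    {"dx":10,"dy":-13,"dz":13,"spin":0.3},
    {"dx":12,"dy":-16,"dz":14,"spin":0.35},
    {"dx":14,"dy":-19,"dz":15,"spin":0.41},
    {"dx":16,"dy":-22,"dz":15,"spin":0.41},
    {"dx":18,"dy":-25,"dz":15,"spin":0.41}
  ]
}}

```text
validation failed for argument at $.ta...
```

```bash
cat > h.py <<'E'
from plant import r
import cv2, numpy as np
C={}
def cal(n):
    if n not in C or n=='wrist' and 0:
        c=r.get_calibration(n); C[n]=np.array(c['K']),np.array(c['extrinsics'])
    return C[n]
def cap(n,f=None):
    C.pop(n,None); cal(n); im=r.capture(n)
    if f: cv2.imwrite(f'pics/{f}.png',im)
    return im
def onz(n,uv,z):
    uv=np.atleast_2d(np.asarray(uv,float)); K,T=cal(n)
    d=np.c_[uv,np.ones(len(uv))]@(T[:3,:3]@np.linalg.inv(K)).T
    return T[:3,3]+d*((z-T[2,3])/d[:,2:])
def proj(n,p):
    K,T=cal(n); q=(np.atleast_2d(p)-T[:3,3])@T[:3,:3]@K.T; return q[:,:2]/q[:,2:]
def mar(n,k,z,pm=.3,m=3):
    for d in r.cut_out(k,n)[:m]:
        if d['p']<pm: continue
        P=onz(n,np.argwhere(d['mask'])[:,::-1],z)[:,:2].astype(np.float32)
        c,wh,a=cv2.minAreaRect(P); print(n,k,round(d['p'],2),np.round(d['extent']),'c',np.round(c,3),np.round(wh,3),round(a,1),'mean',P.mean(0).round(3))
E
python3 - <<'E'
from h import *
print(r.get_state()['tcp_pos'],r.get_state()['eef_rot'])
L=(('level',.076),('tray',.035),('lane',.016),('neighbour_a',.136),('tape',.03),('mug',.092))
for n in ('side','scene'):
  cap(n)
  for k,z in L: mar(n,k,z)
cap('wrist','wrist0'); K,T=cal('wrist'); print(T.round(3),K[0,0])
for k,z in L: mar('wrist',k,z)
E
```

```text
[0.26955902 0.61879531 0.22657178] [ 1.79999501e+02  6.25189817e-04 -2.35388098e+01]
side level 0.65 [223. 138. 291. 173.] c [0.566 0.242] [0.074 0.201] 84.4 mean [0.56  0.241]
side tray 0.93 [286. 258. 418. 355.] c [ 0.517 -0.276] [0.154 0.268] 81.3 mean [ 0.511 -0.278]
side lane 0.72 [219. 143. 305. 211.] c [0.568 0.241] [0.086 0.34 ] 3.8 mean [0.557 0.175]
side neighbour_a 0.77 [269. 151. 294. 197.] c [0.547 0.069] [0.176 0.058] 65.9 mean [0.545 0.065]
side neighbour_a 0.76 [229. 112. 250. 152.] c [0.54  0.294] [0.195 0.055] 69.8 mean [0.537 0.287]
side tape 0.66 [365. 190. 388. 225.] c [ 0.738 -0.075] [0.126 0.05 ] 28.8 mean [ 0.739 -0.074]
side tape 0.38 [246. 159. 272. 186.] c [0.568 0.214] [0.059 0.101] 3.8 mean [0.56 0.22]
side mug 0.85 [309. 151. 350. 198.] c [0.667 0.042] [0.174 0.104] 55.0 mean [0.676 0.034]
scene level 0.89 [426. 152. 448. 215.] c [0.581 0.248] [0.05  0.218] 85.6 mean [0.587 0.248]
scene tray 0.92 [208. 140. 281. 218.] c [ 0.533 -0.263] [0.146 0.29 ] 81.6 mean [ 0.546 -0.264]
scene lane 0.79 [372. 183. 488. 209.] c [0.578 0.246] [0.091 0.327] 4.0 mean [0.593 0.246]
scene neighbour_a 0.94 [459. 156. 498. 202.] c [0.627 0.333] [0.058 0.176] 61.2 mean [0.63 0.33]
scene neighbour_a 0.73 [383. 158. 406. 200.] c [0.634 0.119] [0.05  0.151] 80.3 mean [0.636 0.117]
scene tape 0.62 [302. 221. 323. 257.] c [ 0.738 -0.073] [0.098 0.046] 25.4 mean [ 0.739 -0.073]
scene mug 0.9 [353. 201. 392. 250.] c [0.734 0.064] [0.078 0.14 ] 75.6 mean [0.736 0.067]
scene mug 0.33 [372. 183. 492. 211.] c [0.644 0.219] [0.086 0.298] 4.5 mean [0.657 0.216]
[[-0.398 -0.876 -0.273  0.344]
 [-0.917  0.38   0.12   0.587]
 [-0.001  0.298 -0.955  0.384]
 [ 0.     0.     0.     1.   ]] 327.06055361771126
```

View pics/wrist0.png

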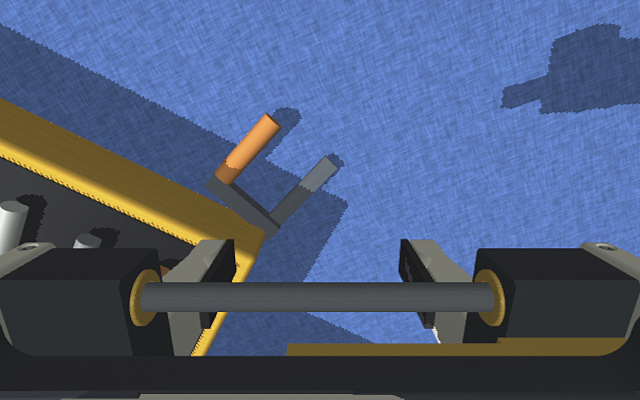

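{"op": "servo_tool", "data": {
  "targets": [
    {"dx":0,"dy":0,"dz":3,"spin":0.05,"grip":100},
    {"dx":2,"dy":-2,"dz":6,"spin":0.1,"grip":100},
    {"dx":4,"dy":-5,"dz":8,"spin":0.15,"grip":100},
    {"dx":6,"dy":-8,"dz":10,"spin":0.2,"grip":100},
    {"dx":8,"dy":-11,"dz":10,"spin":0.25,"grip":100},
    {"dx":10,"dy":-14,"dz":10,"spin":0.3,"grip":100},
    {"dx":12,"dy":-17,"dz":10,"spin":0.34,"grip":100},
    {"dx":14,"dy":-20,"dz":10,"spin":0.34,"grip":100},
    {"dx":16,"dy":-23,"dz":10,"spin":0.34,"grip":100},
    {"dx":18,"dy":-26,"dz":10,"spin":0.34,"grip":100}
  ]
}}

```text
time_s: 2.73
tcp_pos: [0.4502, 0.3572, 0.3269]
eef_rot: [-180.0, -0.0, -4.0]
contact_force: [-0.1, 0.3, 0.1]
gripper_width: 0.0877
```

{"op": "servo_tool", "data": {
  "targets": [
    {"dx":1,"dy":-3,"dz":0,"spin":0,"grip":100},
    {"dx":2,"dy":-5,"dz":0,"spin":0,"grip":100},
    {"dx":3,"dy":-7,"dz":0,"spin":0,"grip":100},
    {"dx":4,"dy":-9,"dz":0,"spin":0,"grip":100},
    {"dx":4,"dy":-11,"dz":0,"spin":0,"grip":100},
    {"dx":4,"dy":-11,"dz":0,"spin":0,"grip":100},
    {"dx":4,"dy":-11,"dz":0,"spin":0,"grip":100},
    {"dx":4,"dy":-11,"dz":0,"spin":0,"grip":100},
    {"dx":4,"dy":-11,"dz":0,"spin":0,"grip":100},
    {"dx":4,"dy":-11,"dz":0,"spin":0,"grip":100}
  ]
}}

```text
time_s: 3.57
tcp_pos: [0.4894, 0.2495, 0.3265]
eef_rot: [180.0, 0.0, -4.0]
contact_force: [-0.5, -0.1, -0.2]
gripper_width: 0.0874
```

```bash
python3 - <<'E'
from h import *
L=(('level',.076),('lane',.016),('tin',.054),('neighbour_a',.136),('mug',.092))
cap('wrist','wrist1')
for k,z in L: mar('wrist',k,z)
E
```

```text
wrist level 0.68 [290.   2. 333. 178.] c [0.572 0.253] [0.047 0.198] 85.4 mean [0.58  0.253]
wrist lane 0.63 [192.  49. 435. 142.] c [0.572 0.249] [0.079 0.324] 4.1 mean [0.575 0.246]
wrist tin 0.93 [262.  76. 366. 120.] c [0.57 0.25] [0.045 0.133] 4.7 mean [0.571 0.241]
wrist neighbour_a 0.95 [175.  83. 250. 132.] c [0.569 0.35 ] [0.044 0.066] 3.1 mean [0.569 0.352]
wrist neighbour_a 0.79 [379.  58. 446. 107.] c [0.576 0.147] [0.043 0.064] 4.6 mean [0.577 0.146]
wrist mug 0.78 [410.   4. 462.  20.] c [0.655 0.113] [0.017 0.059] 9.6 mean [0.654 0.116]
wrist mug 0.5 [258.  73. 368. 124.] c [0.57 0.25] [0.042 0.122] 4.9 mean [0.57  0.242]
```

View pics/wrist1.png

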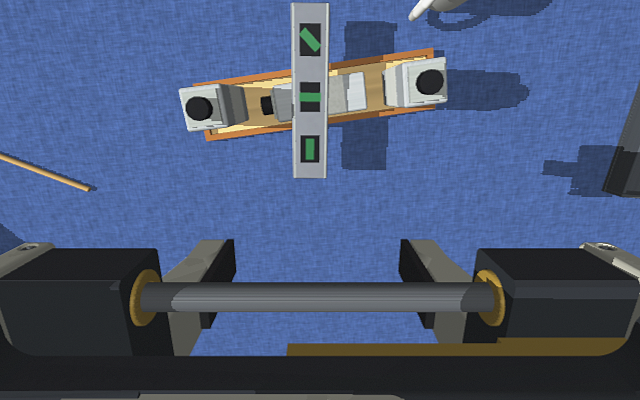

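{"op": "servo_tool", "data": {
  "targets": [
    {"dx":0.4,"dy":0.4,"dz":-3,"spin":0.03,"grip":100},
    {"dx":0.8,"dy":0.8,"dz":-7,"spin":0.06,"grip":100},
    {"dx":0.8,"dy":0.8,"dz":-11,"spin":0.06,"grip":100},
    {"dx":0.8,"dy":0.8,"dz":-15,"spin":0.06,"grip":100},
    {"dx":0.8,"dy":0.8,"dz":-19,"spin":0.06,"grip":100},
    {"dx":0.8,"dy":0.8,"dz":-22,"spin":0.06,"grip":100},
    {"dx":0.8,"dy":0.8,"dz":-24,"spin":0.06,"grip":100},
    {"dx":0.8,"dy":0.8,"dz":-25.5,"spin":0.06,"grip":100},
    {"dx":0.8,"dy":0.8,"dz":-26.6,"spin":0.06,"grip":100},
    {"dx":0.8,"dy":0.8,"dz":-26.6,"spin":0.06,"grip":100}
  ]
}}

```text
time_s: 4.7
tcp_pos: [0.4965, 0.256, 0.0583]
eef_rot: [179.9, 0.2, -0.6]
contact_force: [-0.8, -0.9, 1.0]
gripper_width: 0.0878
```

{"op": "servo_tool", "data": {
  "targets": [
    {"dx":0,"dy":0,"dz":0,"spin":0,"grip":70},
    {"dx":0,"dy":0,"dz":0,"spin":0,"grip":60},
    {"dx":0,"dy":0,"dz":0,"spin":0,"grip":55},
    {"dx":0,"dy":0,"dz":0,"spin":0,"grip":50},
    {"dx":0,"dy":0,"dz":0,"spin":0,"grip":40},
    {"dx":0,"dy":0,"dz":0,"spin":0,"grip":30},
    {"dx":0,"dy":0,"dz":0,"spin":0,"grip":30},
    {"dx":0,"dy":0,"dz":0,"spin":0,"grip":30},
    {"dx":0,"dy":0,"dz":0,"spin":0,"grip":30},
    {"dx":0,"dy":0,"dz":0,"spin":0,"grip":30}
  ],
  "squeeze": 50
}}

```text
time_s: 5.53
tcp_pos: [0.4976, 0.2568, 0.0607]
eef_rot: [-180.0, -0.0, -0.6]
contact_force: [-0.0, -0.7, 2.1]
gripper_width: 0.0438
```

{"op": "servo_tool", "data": {
  "targets": [
    {"dx":0,"dy":0,"dz":0.5,"spin":0,"grip":30},
    {"dx":0,"dy":0,"dz":1.5,"spin":0,"grip":30},
    {"dx":0,"dy":0,"dz":3,"spin":0,"grip":30},
    {"dx":0,"dy":0,"dz":5,"spin":0,"grip":30},
    {"dx":0,"dy":0,"dz":8,"spin":0,"grip":30},
    {"dx":0,"dy":0,"dz":11,"spin":0,"grip":30},
    {"dx":0,"dy":0,"dz":14,"spin":0,"grip":30},
    {"dx":0,"dy":0,"dz":17,"spin":0,"grip":30},
    {"dx":0,"dy":0,"dz":18,"spin":0,"grip":30},
    {"dx":0,"dy":0,"dz":18,"spin":0,"grip":30}
  ]
}}

```text
time_s: 6.37
tcp_pos: [0.4987, 0.2576, 0.2443]
eef_rot: [-179.8, -0.3, -0.6]
contact_force: [0.3, 0.3, -1.9]
gripper_width: 0.0437
```

```bash
python3 - <<'E'
from h import *
z=r.get_state()['tcp_pos'][2]
a=cap('wrist','wrist2'); mar('wrist','level',z+.016)
for k,zz in (('tin',.054),('lane',.016),('neighbour_a',.136)): mar('wrist',k,zz)
for n in('side','scene'):
  cap(n); mar(n,'tray',.035,.5,1)
E
```

```text
wrist level 0.83 [273.   0. 386. 316.] c [0.545 0.256] [0.043 0.143] 87.0 mean [0.562 0.255]
wrist tin 0.75 [258.  82. 389. 128.] c [0.571 0.251] [0.045 0.132] 3.1 mean [0.571 0.229]
wrist lane 0.87 [181.  57. 473. 151.] c [0.572 0.248] [0.079 0.324] 3.9 mean [0.576 0.248]
wrist neighbour_a 0.83 [156.  84. 246. 145.] c [0.569 0.349] [0.043 0.067] 2.2 mean [0.57  0.351]
wrist neighbour_a 0.61 [408.  67. 500. 130.] c [0.577 0.152] [0.043 0.07 ] 4.1 mean [0.578 0.15 ]
scene tray 0.69 [210. 140. 279. 218.] c [ 0.533 -0.262] [0.145 0.288] 81.7 mean [ 0.546 -0.263]
```

View pics/wrist2.png

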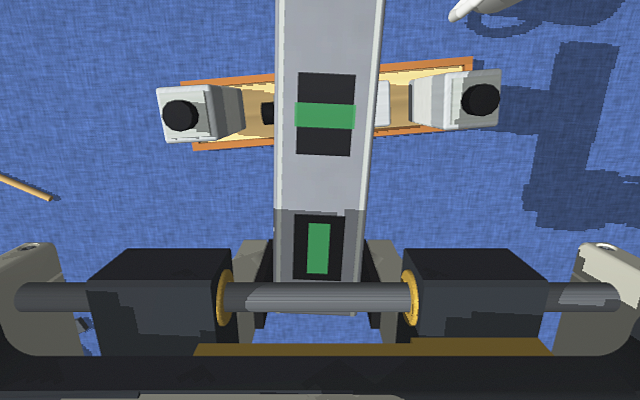

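{"op": "servo_tool", "data": {
  "targets": [
    {"dx":0,"dy":-2,"dz":0,"spin":0,"grip":30},
    {"dx":0,"dy":-5,"dz":0,"spin":0,"grip":30},
    {"dx":0,"dy":-8,"dz":0,"spin":0,"grip":30},
    {"dx":-1,"dy":-11.5,"dz":0,"spin":-0.03,"grip":30},
    {"dx":-1,"dy":-15,"dz":0,"spin":-0.05,"grip":30},
    {"dx":-2,"dy":-18.5,"dz":0,"spin":-0.07,"grip":30},
    {"dx":-2,"dy":-22,"dz":0,"spin":-0.09,"grip":30},
    {"dx":-3,"dy":-25.5,"dz":0,"spin":-0.11,"grip":30},
    {"dx":-3,"dy":-29,"dz":0,"spin":-0.12,"grip":30},
    {"dx":-4,"dy":-32.5,"dz":0,"spin":-0.14,"grip":30}
  ]
}}

```text
time_s: 7.65
tcp_pos: [0.4578, -0.0697, 0.2405]
eef_rot: [180.0, -0.0, -8.6]
contact_force: [1.1, 0.4, -1.8]
gripper_width: 0.044
```

{"op": "servo_tool", "data": {
  "targets": [
    {"dx":0,"dy":-3.5,"dz":0,"spin":0,"grip":30},
    {"dx":0,"dy":-7,"dz":0,"spin":0,"grip":30},
    {"dx":0,"dy":-10.5,"dz":0,"spin":0,"grip":30},
    {"dx":-0.3,"dy":-14,"dz":0,"spin":0,"grip":30},
    {"dx":-0.7,"dy":-17,"dz":0,"spin":0,"grip":30},
    {"dx":-0.7,"dy":-19,"dz":0,"spin":0,"grip":30},
    {"dx":-0.7,"dy":-19,"dz":0,"spin":0,"grip":30},
    {"dx":-0.7,"dy":-19,"dz":0,"spin":0,"grip":30},
    {"dx":-0.7,"dy":-19,"dz":0,"spin":0,"grip":30},
    {"dx":-0.7,"dy":-19,"dz":0,"spin":0,"grip":30}
  ]
}}

```text
time_s: 8.48
tcp_pos: [0.4505, -0.2576, 0.2404]
eef_rot: [-180.0, 0.0, -8.6]
contact_force: [-0.1, 0.2, -2.1]
gripper_width: 0.044
```

```bash
python3 - <<'E'
from h import *
z=r.get_state()['tcp_pos'][2]
cap('wrist','wrist3'); mar('wrist','level',z+.016);mar('wrist','tray',.035)
E
```

```text
wrist level 0.93 [272.   0. 388. 314.] c [ 0.496 -0.266] [0.043 0.142] 79.0 mean [ 0.512 -0.269]
wrist tray 0.58 [247.   0. 378. 220.] c [ 0.508 -0.264] [0.133 0.229] 81.5 mean [ 0.527 -0.222]
```

View pics/wrist3.png

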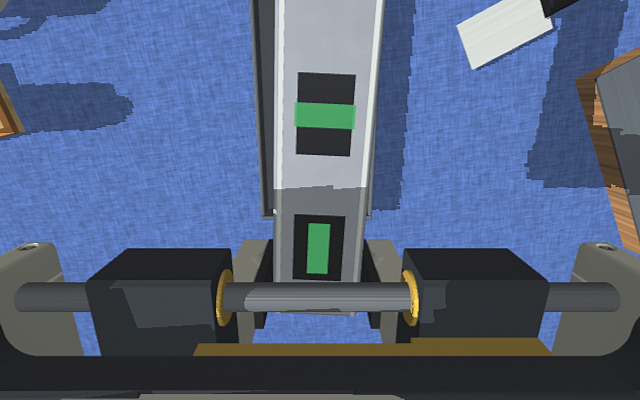

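{"op": "servo_tool", "data": {
  "targets": [
    {"dx":0,"dy":0,"dz":-3,"spin":0,"grip":30},
    {"dx":0,"dy":0,"dz":-7,"spin":0,"grip":30},
    {"dx":0,"dy":0,"dz":-11,"spin":0,"grip":30},
    {"dx":0,"dy":0,"dz":-14.5,"spin":0,"grip":30},
    {"dx":0,"dy":0,"dz":-17.5,"spin":0,"grip":30},
    {"dx":0,"dy":0,"dz":-19.5,"spin":0,"grip":30},
    {"dx":0,"dy":0,"dz":-21,"spin":0,"grip":30},
    {"dx":0,"dy":0,"dz":-22,"spin":0,"grip":30},
    {"dx":0,"dy":0,"dz":-22.5,"spin":0,"grip":30},
    {"dx":0,"dy":0,"dz":-22.8,"spin":0,"grip":30}
  ]
}}

```text
time_s: 9.47
tcp_pos: [0.4509, -0.258, 0.0124]
eef_rot: [180.0, 0.0, -8.6]
contact_force: [-0.1, -0.1, -1.2]
gripper_width: 0.0436
```

{"op": "servo_tool", "data": {
  "targets": [
    {"dx":0,"dy":0,"dz":0,"spin":0,"grip":52},
    {"dx":0,"dy":0,"dz":0,"spin":0,"grip":58},
    {"dx":0,"dy":0,"dz":0,"spin":0,"grip":66},
    {"dx":0,"dy":0,"dz":0,"spin":0,"grip":70},
    {"dx":0,"dy":0,"dz":0,"spin":0,"grip":70},
    {"dx":0,"dy":0,"dz":1,"spin":0,"grip":70},
    {"dx":0,"dy":0,"dz":4,"spin":0,"grip":70},
    {"dx":0,"dy":0,"dz":8,"spin":0,"grip":70},
    {"dx":0,"dy":0,"dz":12,"spin":0,"grip":80},
    {"dx":0,"dy":0,"dz":16,"spin":0,"grip":100}
  ]
}}

```text
time_s: 10.3
tcp_pos: [0.45, -0.2582, 0.1754]
eef_rot: [180.0, -0.0, -8.6]
contact_force: [1.1, -0.1, -0.1]
gripper_width: 0.0697
```

```bash
python3 - <<'E'
from h import *
for n in('side','wrist'):
  cap(n); mar(n,'level',.027); mar(n,'tray',.035,.5,1)
E
```

```text
side level 0.94 [306. 280. 394. 328.] c [ 0.519 -0.278] [0.057 0.203] 78.4 mean [ 0.517 -0.278]
side tray 0.94 [282. 257. 416. 351.] c [ 0.515 -0.276] [0.155 0.271] 81.9 mean [ 0.508 -0.281]
wrist level 0.61 [293.   0. 356. 214.] c [ 0.519 -0.27 ] [0.044 0.188] 78.7 mean [ 0.527 -0.272]
wrist tray 0.88 [233.   0. 397. 247.] c [ 0.501 -0.263] [0.133 0.218] 81.5 mean [ 0.508 -0.262]
```

```bash
python3 - <<'E'
from h import *
s=r.get_state(); print(np.round(s['joints'],1),s['eef_rot'],s['tcp_pos'])
E
```

```text
[ -8.1   8.4 -23.3  -0.  -58.4  89.5] [-1.79979657e+02  3.46071834e-02 -8.65334796e+00] [ 0.44986244 -0.25794603  0.17238707]
```

{"op": "servo_tool", "data": {
  "targets": [
    {"dx":0,"dy":1,"dz":3,"spin":-0.07,"grip":100},
    {"dx":0,"dy":4,"dz":5,"spin":-0.14,"grip":100},
    {"dx":1,"dy":7.5,"dz":7,"spin":-0.21,"grip":100},
    {"dx":1,"dy":11,"dz":9,"spin":-0.28,"grip":100},
    {"dx":2,"dy":14.5,"dz":11,"spin":-0.35,"grip":100},
    {"dx":2,"dy":18,"dz":13,"spin":-0.42,"grip":100},
    {"dx":3,"dy":21.5,"dz":14,"spin":-0.49,"grip":100},
    {"dx":3,"dy":25,"dz":15,"spin":-0.56,"grip":100},
    {"dx":4,"dy":28.5,"dz":15,"spin":-0.63,"grip":100},
    {"dx":5,"dy":32,"dz":15,"spin":-0.7,"grip":100}
  ]
}}

```text
time_s: 11.43
tcp_pos: [0.5002, 0.0636, 0.3223]
eef_rot: [180.0, 0.0, -48.9]
contact_force: [0.5, -0.8, -1.4]
gripper_width: 0.0876
```

{"op": "servo_tool", "data": {
  "targets": [
    {"dx":1,"dy":3.5,"dz":0,"spin":-0.07,"grip":100},
    {"dx":2,"dy":7,"dz":0,"spin":-0.14,"grip":100},
    {"dx":3,"dy":10.5,"dz":0,"spin":-0.21,"grip":100},
    {"dx":4,"dy":14,"dz":0,"spin":-0.28,"grip":100},
    {"dx":5,"dy":17.5,"dz":0,"spin":-0.35,"grip":100},
    {"dx":6,"dy":21,"dz":0,"spin":-0.42,"grip":100},
    {"dx":7,"dy":24,"dz":0,"spin":-0.49,"grip":100},
    {"dx":7,"dy":26,"dz":0,"spin":-0.56,"grip":100},
    {"dx":7,"dy":27,"dz":0,"spin":-0.63,"grip":100},
    {"dx":7,"dy":27,"dz":0,"spin":-0.65,"grip":100}
  ]
}}

```text
time_s: 12.27
tcp_pos: [0.57, 0.3338, 0.3193]
eef_rot: [179.8, -0.2, -86.1]
contact_force: [0.1, -0.9, -0.2]
gripper_width: 0.0875
```

```bash
python3 - <<'E'
from h import *
print(r.get_state()['tcp_pos'],r.get_state()['eef_rot'])
cap('wrist','wrist4')
for k,zz in (('tin',.054),('lane',.016),('neighbour_a',.136)): mar('wrist',k,zz)
E
```

```text
[0.57002892 0.3337857  0.31925325] [ 1.79772155e+02 -1.78364544e-01 -8.60954786e+01]
wrist tin 0.61 [299.  36. 343. 149.] c [0.57  0.249] [0.046 0.134] 4.0 mean [0.571 0.244]
wrist lane 0.67 [285.   0. 351. 206.] c [0.571 0.273] [0.079 0.27 ] 4.1 mean [0.574 0.253]
wrist neighbour_a 0.82 [303.   1. 342.  15.] c [0.576 0.174] [0.038 0.012] 4.0 mean [0.576 0.174]
wrist neighbour_a 0.68 [294. 163. 337. 220.] c [0.569 0.351] [0.045 0.065] 1.2 mean [0.569 0.351]
```

View pics/wrist4.png

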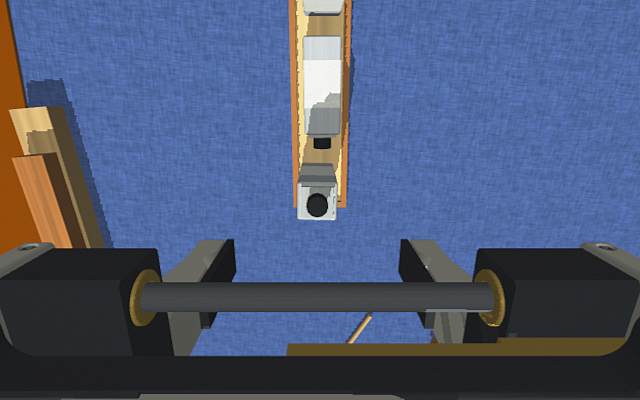

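{"op": "servo_tool", "data": {
  "targets": [
    {"dx":0,"dy":-3,"dz":-1,"spin":0,"grip":100},
    {"dx":0.1,"dy":-6,"dz":-3,"spin":0,"grip":100},
    {"dx":0.1,"dy":-8.5,"dz":-6,"spin":0,"grip":100},
    {"dx":0.1,"dy":-9.1,"dz":-10,"spin":0,"grip":100},
    {"dx":0.1,"dy":-9.1,"dz":-14,"spin":0,"grip":100},
    {"dx":0.1,"dy":-9.1,"dz":-18,"spin":0,"grip":100},
    {"dx":0.1,"dy":-9.1,"dz":-22,"spin":0,"grip":100},
    {"dx":0.1,"dy":-9.1,"dz":-25.5,"spin":0,"grip":100},
    {"dx":0.1,"dy":-9.1,"dz":-28,"spin":0,"grip":100},
    {"dx":0.1,"dy":-9.1,"dz":-29.8,"spin":0,"grip":100}
  ]
}}

```text
time_s: 13.3
tcp_pos: [0.5703, 0.2388, 0.022]
eef_rot: [179.9, -0.1, -86.0]
contact_force: [0.2, 0.5, 0.4]
gripper_width: 0.0877
```

{"op": "servo_tool", "data": {
  "targets": [
    {"dx":0,"dy":0,"dz":0,"spin":0,"grip":70},
    {"dx":0,"dy":0,"dz":0,"spin":0,"grip":60},
    {"dx":0,"dy":0,"dz":0,"spin":0,"grip":55},
    {"dx":0,"dy":0,"dz":0,"spin":0,"grip":50},
    {"dx":0,"dy":0,"dz":0,"spin":0,"grip":40},
    {"dx":0,"dy":0,"dz":0,"spin":0,"grip":35},
    {"dx":0,"dy":0,"dz":0,"spin":0,"grip":35},
    {"dx":0,"dy":0,"dz":0,"spin":0,"grip":35},
    {"dx":0,"dy":0,"dz":0,"spin":0,"grip":35},
    {"dx":0,"dy":0,"dz":0,"spin":0,"grip":35}
  ],
  "squeeze": 35
}}

```text
time_s: 14.13
tcp_pos: [0.5714, 0.2409, 0.0254]
eef_rot: [-180.0, 0.0, -86.0]
contact_force: [-4.6, -0.3, 5.7]
gripper_width: 0.0458
```

{"op": "servo_tool", "data": {
  "targets": [
    {"dx":0,"dy":0,"dz":0.5,"spin":0,"grip":35},
    {"dx":0,"dy":0,"dz":1.5,"spin":0,"grip":35},
    {"dx":0,"dy":0,"dz":3,"spin":0,"grip":35},
    {"dx":0,"dy":0,"dz":5.5,"spin":0,"grip":35},
    {"dx":0,"dy":0,"dz":8.5,"spin":0,"grip":35},
    {"dx":0,"dy":0,"dz":11.5,"spin":0,"grip":35},
    {"dx":0,"dy":0,"dz":14.5,"spin":0,"grip":35},
    {"dx":0,"dy":0,"dz":17,"spin":0,"grip":35},
    {"dx":-1,"dy":-2,"dz":18,"spin":0,"grip":35},
    {"dx":-2,"dy":-5,"dz":18,"spin":0,"grip":35}
  ]
}}

```text
time_s: 14.97
tcp_pos: [0.5532, 0.1927, 0.2083]
eef_rot: [-179.7, 0.2, -85.9]
contact_force: [1.4, -0.8, -2.6]
gripper_width: 0.0462
```

{"op": "servo_tool", "data": {
  "targets": [
    {"dx":-1,"dy":-3.5,"dz":0,"spin":0,"grip":35},
    {"dx":-2.5,"dy":-7,"dz":0,"spin":0,"grip":35},
    {"dx":-4,"dy":-10.5,"dz":0,"spin":0,"grip":35},
    {"dx":-5,"dy":-14,"dz":-1,"spin":0,"grip":35},
    {"dx":-6,"dy":-17,"dz":-3,"spin":0,"grip":35},
    {"dx":-7,"dy":-19.5,"dz":-6,"spin":0,"grip":35},
    {"dx":-7,"dy":-21.3,"dz":-9,"spin":0,"grip":35},
    {"dx":-7,"dy":-21.3,"dz":-12.5,"spin":0,"grip":35},
    {"dx":-7,"dy":-21.3,"dz":-15.5,"spin":0,"grip":35},
    {"dx":-7,"dy":-21.3,"dz":-17.2,"spin":0,"grip":35}
  ]
}}

```text
time_s: 15.8
tcp_pos: [0.4799, -0.0232, 0.0304]
eef_rot: [179.9, -0.0, -86.1]
contact_force: [-0.2, -0.0, -1.9]
gripper_width: 0.0459
```

{"op": "servo_tool", "data": {
  "targets": [
    {"dx":0,"dy":0,"dz":-0.8,"spin":0,"grip":35},
    {"dx":0,"dy":0,"dz":-1.3,"spin":0,"grip":35},
    {"dx":0,"dy":0,"dz":-1.5,"spin":0,"grip":35},
    {"dx":0,"dy":0,"dz":-1.5,"spin":0,"grip":35},
    {"dx":0,"dy":0,"dz":-1.5,"spin":0,"grip":55},
    {"dx":0,"dy":0,"dz":-1.5,"spin":0,"grip":60},
    {"dx":0,"dy":0,"dz":-1.5,"spin":0,"grip":70},
    {"dx":0,"dy":0,"dz":-1.5,"spin":0,"grip":80},
    {"dx":0,"dy":0,"dz":-1.5,"spin":0,"grip":100},
    {"dx":0,"dy":0,"dz":-1.5,"spin":0,"grip":100}
  ]
}}

```text
time_s: 16.63
tcp_pos: [0.4818, -0.0221, 0.0179]
eef_rot: [-180.0, 0.0, -86.0]
contact_force: [-0.3, -0.1, -0.4]
gripper_width: 0.0737
```

{"op": "servo_tool", "data": {
  "targets": [
    {"dx":0,"dy":0,"dz":0,"spin":0,"grip":100},
    {"dx":0,"dy":0,"dz":3,"spin":0,"grip":100},
    {"dx":0,"dy":0,"dz":6.5,"spin":0,"grip":100},
    {"dx":0,"dy":0,"dz":10,"spin":0,"grip":100},
    {"dx":0,"dy":2,"dz":13.5,"spin":0,"grip":100},
    {"dx":0,"dy":5,"dz":16,"spin":0,"grip":100},
    {"dx":0,"dy":8,"dz":18,"spin":0,"grip":100},
    {"dx":0,"dy":10,"dz":20,"spin":0,"grip":100},
    {"dx":0,"dy":10,"dz":20,"spin":0,"grip":100},
    {"dx":0,"dy":10,"dz":20,"spin":0,"grip":100}
  ]
}}

```text
time_s: 17.47
tcp_pos: [0.482, 0.0791, 0.2187]
eef_rot: [-179.9, 0.1, -85.9]
contact_force: [0.2, -0.9, -0.9]
gripper_width: 0.0877
```

```bash
python3 - <<'E'
from h import *
print(r.get_state()['tcp_pos'],r.get_state()['eef_rot'])
cap('wrist','wrist5')
mar('wrist','tin',.046)
cap('side','side5'); mar('side','tin',.046); 
E
```

```text
[0.4819808  0.07912526 0.21865396] [-1.79871939e+02  7.28988409e-02 -8.58735125e+01]
wrist tin 0.85 [298.   7. 348. 154.] c [ 0.483 -0.013] [0.048 0.135] 4.0 mean [ 0.483 -0.02 ]
side tin 0.71 [258. 213. 301. 262.] c [ 0.474 -0.033] [0.063 0.158] 3.0 mean [ 0.474 -0.039]
```

View pics/wrist5.png

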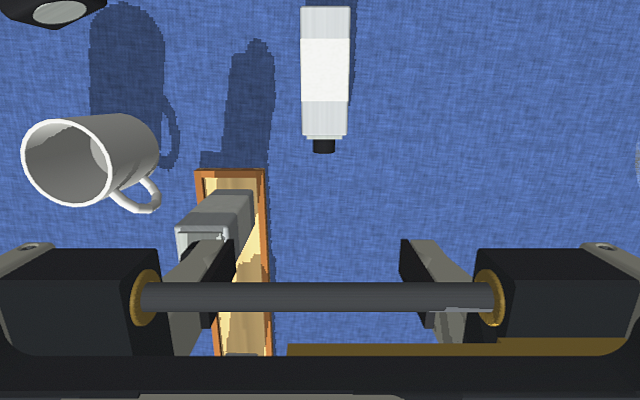

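```bash
python3 - <<'E'
from h import *
cal('wrist')
print(onz('wrist',[(325,7),(324,103),(324,135)],.046), cal('wrist')[1][:3,3], onz('wrist',[(324,153)],.035))
E
```

```text
[[ 0.48508707 -0.07947827  0.046     ]
 [ 0.47968813  0.00230286  0.046     ]
 [ 0.47735143  0.0326796   0.046     ]] [ 0.48731271 -0.00308848  0.37444934] [[0.47559729 0.05234423 0.035     ]]
```

{"op": "servo_tool", "data": {
  "targets": [
    {"dx":-0.3,"dy":-3,"dz":-2,"spin":0,"grip":100},
    {"dx":-0.3,"dy":-6,"dz":-5,"spin":0,"grip":100},
    {"dx":-0.3,"dy":-6,"dz":-9,"spin":0,"grip":100},
    {"dx":-0.3,"dy":-6,"dz":-12.5,"spin":0,"grip":100},
    {"dx":-0.3,"dy":-6,"dz":-15.5,"spin":0,"grip":100},
    {"dx":-0.3,"dy":-6,"dz":-18,"spin":0,"grip":100},
    {"dx":-0.3,"dy":-6,"dz":-19.5,"spin":0,"grip":100},
    {"dx":-0.3,"dy":-6,"dz":-20.5,"spin":0,"grip":100},
    {"dx":-0.3,"dy":-6,"dz":-20.9,"spin":0,"grip":100},
    {"dx":-0.3,"dy":-6,"dz":-21.2,"spin":0,"grip":100}
  ]
}}

```text
time_s: 18.5
tcp_pos: [0.4778, 0.0169, 0.0045]
eef_rot: [179.9, -0.1, -86.0]
contact_force: [0.5, -0.4, 0.5]
gripper_width: 0.0875
```

{"op": "servo_tool", "data": {
  "targets": [
    {"dx":0,"dy":0,"dz":0,"spin":0,"grip":70},
    {"dx":0,"dy":0,"dz":0,"spin":0,"grip":60},
    {"dx":0,"dy":0,"dz":0,"spin":0,"grip":55},
    {"dx":0,"dy":0,"dz":0,"spin":0,"grip":50},
    {"dx":0,"dy":0,"dz":0,"spin":0,"grip":40},
    {"dx":0,"dy":0,"dz":0,"spin":0,"grip":35},
    {"dx":0,"dy":0,"dz":0,"spin":0,"grip":35},
    {"dx":0,"dy":0,"dz":0,"spin":0,"grip":35},
    {"dx":0,"dy":0,"dz":0,"spin":0,"grip":35},
    {"dx":0,"dy":0,"dz":0,"spin":0,"grip":35}
  ],
  "squeeze": 5
}}

```text
time_s: 19.33
tcp_pos: [0.4788, 0.018, 0.0058]
eef_rot: [-180.0, 0.0, -86.0]
contact_force: [-1.0, 0.7, 6.8]
gripper_width: 0.0459
```

{"op": "servo_tool", "data": {
  "targets": [
    {"dx":0.02,"dy":-0.24,"dz":0.85,"spin":0,"grip":35},
    {"dx":0.04,"dy":-0.55,"dz":1.68,"spin":0,"grip":35},
    {"dx":0.07,"dy":-0.93,"dz":2.48,"spin":0,"grip":35},
    {"dx":0.1,"dy":-1.38,"dz":3.25,"spin":0,"grip":35},
    {"dx":0.13,"dy":-1.9,"dz":3.97,"spin":0,"grip":35},
    {"dx":0.17,"dy":-2.48,"dz":4.64,"spin":0,"grip":35},
    {"dx":0.22,"dy":-3.11,"dz":5.26,"spin":0,"grip":35},
    {"dx":0.27,"dy":-3.79,"dz":5.83,"spin":0,"grip":35},
    {"dx":0.32,"dy":-4.53,"dz":6.33,"spin":0,"grip":35},
    {"dx":0.37,"dy":-5.3,"dz":6.76,"spin":0,"grip":35}
  ]
}}

```text
time_s: 20.17
tcp_pos: [0.4823, -0.036, 0.0737]
eef_rot: [-180.0, 0.0, -86.0]
contact_force: [-0.1, 0.4, -3.5]
gripper_width: 0.0458
```

```bash
python3 - <<'E'
from h import *
a=cap('side'); b=cap('scene')
A=cv2.resize(a[170:290,220:340],(480,480),interpolation=cv2.INTER_CUBIC)
u,v=proj('scene',[.48,-.03,.06])[0].astype(int); print(u,v)
B=cv2.resize(b[v-50:v+50,u-35:u+35],(320,480),interpolation=cv2.INTER_CUBIC) 
cv2.imwrite('pics/arc.png',np.hstack([A,B]))
E
```

```text
331 156
```

View pics/arc.png

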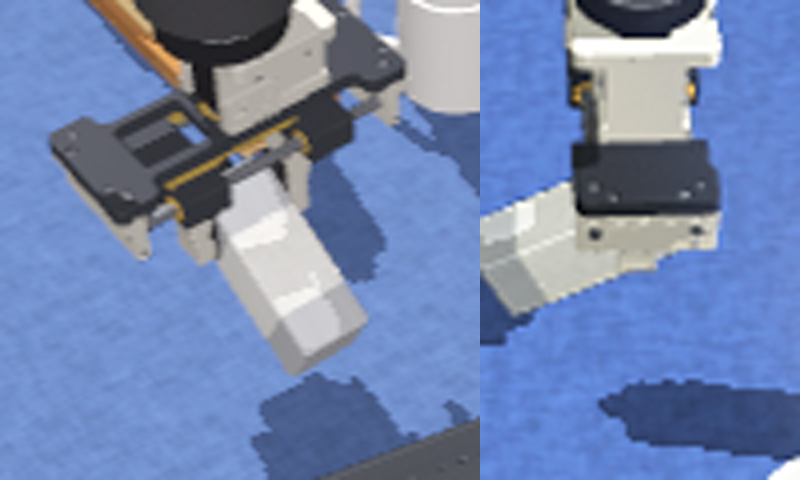

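{"op": "servo_tool", "data": {
  "targets": [
    {"dx":0,"dy":0,"dz":0.5,"spin":0,"grip":35},
    {"dx":0,"dy":0,"dz":0.5,"spin":0,"grip":35},
    {"dx":0,"dy":0,"dz":0.5,"spin":0,"grip":35},
    {"dx":0,"dy":0,"dz":0.5,"spin":0,"grip":35},
    {"dx":0,"dy":0,"dz":0.5,"spin":0,"grip":35},
    {"dx":0,"dy":0,"dz":0.5,"spin":0,"grip":35},
    {"dx":0,"dy":0,"dz":0.5,"spin":0,"grip":35},
    {"dx":0,"dy":0,"dz":0.5,"spin":0,"grip":35},
    {"dx":0,"dy":0,"dz":0.5,"spin":0,"grip":35},
    {"dx":0,"dy":0,"dz":0.5,"spin":0,"grip":35}
  ],
  "squeeze": 3
}}

```text
time_s: 21.1
tcp_pos: [0.4825, -0.0351, 0.0782]
eef_rot: [-180.0, 0.0, -86.0]
contact_force: [-1.1, 2.4, 4.6]
gripper_width: 0.046
```

```bash
cat > fit.py <<'E'
# fit tin pitch theta (about pads) and s of pads from side+scene masks; search silhouettes
from h import *
import sys
from scipy.optimize import minimize
s=r.get_state(); g=np.array(s['tcp_pos'])+[0,0,.0188]; yw=np.radians(s['eef_rot'][2]+90)
print(g.round(4), np.degrees(yw).round(1), s['gripper_width'],np.round(s['contact_force'],1))
h=np.array([-np.sin(yw),np.cos(yw),0]); x=np.array([np.cos(yw),np.sin(yw),0]); Z=np.array([0,0,1.])
M={}
for n in('side','scene'):
    cap(n,n+'_fit'); d=[q for q in r.cut_out('tin',n)]
    u=proj(n,g)[0]
    d=[q for q in d if np.abs(np.argwhere(q['mask'])[:,::-1].mean(0)-u).max()<45]
    if d: M[n]=d[0]['mask']; print(n,round(d[0]['p'],2),d[0]['extent'])
def sil(n,th,sg,b,ya=0):
    a=h*np.cos(th)+Z*np.sin(th); nn=-h*np.sin(th)+Z*np.cos(th); im=np.zeros((400,640),np.uint8)
    P=[g+a*(t-sg)+x*i*.023+nn*(j*.023-b) for t in(0,min(sg-.005,.12)) for i in(-1,1) for j in(-1,1)]
    cv2.fillConvexPoly(im,cv2.convexHull(np.round(proj(n,P)*16).astype(np.int32)),1,shift=4); return im>0
best=[]
for th in np.radians(np.arange(-10,111,4)):
  for sg in np.arange(.085,.126,.005):
    for b in (-.012,-.006,0,.006,.012):
      c=np.mean([ (sil(n,th,sg,b)&M[n]).sum()/(sil(n,th,sg,b)|M[n]).sum() for n in M]); best.append((c,np.degrees(th),sg,b))
best.sort(reverse=True)
for q in best[:6]: print(np.round(q,3))
E
python3 fit.py
```

```text
[ 0.4825 -0.0351  0.097 ] 4.0 0.045977444016677776 [-1.1  2.4  4.6]
side 0.93 [269.4, 210.8, 304.2, 266.4]
scene 0.68 [300.6, 149.6, 338.5, 178.5]
[7.02e-01 5.40e+01 1.00e-01 6.00e-03]
[ 7.01e-01  6.20e+01  9.50e-02 -6.00e-03]
[ 0.698 58.     0.095  0.   ]
[6.98e-01 5.40e+01 9.50e-02 6.00e-03]
[ 0.697 58.     0.1    0.   ]
[ 6.94e-01  6.20e+01  1.00e-01 -6.00e-03]
```

{"op": "servo_tool", "data": {
  "targets": [
    {"dx":0.04,"dy":-0.6,"dz":0.18,"spin":0,"grip":35},
    {"dx":0.08,"dy":-1.2,"dz":0.3,"spin":0,"grip":35},
    {"dx":0.12,"dy":-1.8,"dz":0.4,"spin":0,"grip":35},
    {"dx":0.16,"dy":-2.4,"dz":0.47,"spin":0,"grip":35},
    {"dx":0.2,"dy":-3,"dz":0.51,"spin":0,"grip":35},
    {"dx":0.25,"dy":-3.6,"dz":0.5,"spin":0,"grip":35},
    {"dx":0.3,"dy":-4.2,"dz":0.46,"spin":0,"grip":35},
    {"dx":0.34,"dy":-4.8,"dz":0.4,"spin":0,"grip":35},
    {"dx":0.38,"dy":-5.3,"dz":0.3,"spin":0,"grip":35},
    {"dx":0.4,"dy":-5.7,"dz":0.2,"spin":0,"grip":35}
  ]
}}

```text
time_s: 22.13
tcp_pos: [0.4863, -0.0929, 0.0801]
eef_rot: [-180.0, -0.0, -86.0]
contact_force: [0.4, 0.5, 2.0]
gripper_width: 0.046
```

```bash
python3 fit.py; python3 - <<'E'
import cv2,numpy as np
a=cv2.imread('pics/side_fit.png');b=cv2.imread('pics/scene_fit.png')
cv2.imwrite('pics/arc2.png',np.hstack([cv2.resize(a[180:300,220:320],(400,480),interpolation=2),cv2.resize(b[106:206,270:353],(400,480),interpolation=2)]))
E
```

```text
[ 0.4863 -0.0929  0.0989] 4.0 0.04600392007058821 [0.4 0.5 2. ]
side 0.85 [282.3, 216.4, 309.0, 271.3]
scene 0.66 [300.6, 155.2, 324.4, 178.6]
[ 6.01e-01  9.40e+01  9.00e-02 -6.00e-03]
[ 0.597 90.     0.09   0.   ]
[5.96e-01 8.60e+01 9.00e-02 6.00e-03]
[ 5.94e-01  9.80e+01  9.00e-02 -1.20e-02]
[ 0.59  90.     0.095  0.   ]
[5.88e-01 8.60e+01 9.50e-02 6.00e-03]
```

View pics/arc2.png

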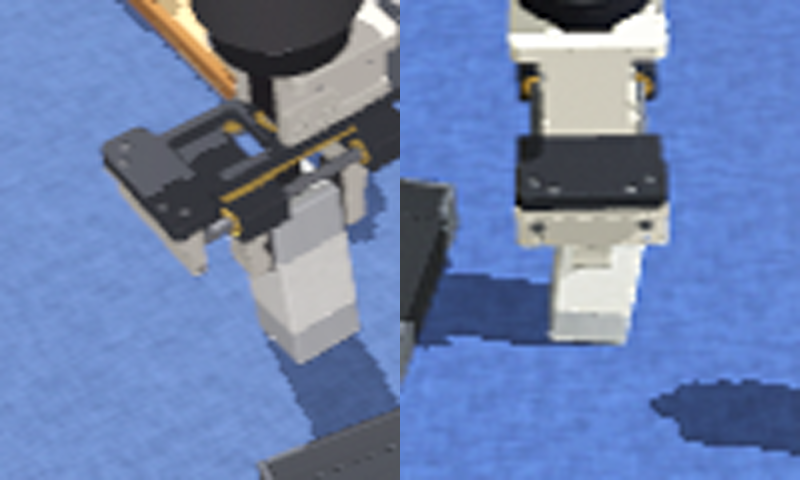

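{"op": "servo_tool", "data": {
  "targets": [
    {"dx":0,"dy":0,"dz":-0.1,"spin":0,"grip":35},
    {"dx":0,"dy":0,"dz":-0.1,"spin":0,"grip":35},
    {"dx":0,"dy":0,"dz":0,"spin":0,"grip":55},
    {"dx":0,"dy":0,"dz":0,"spin":0,"grip":58},
    {"dx":0,"dy":0,"dz":0,"spin":0,"grip":58},
    {"dx":0,"dy":0,"dz":0,"spin":0,"grip":58},
    {"dx":0,"dy":0,"dz":0,"spin":0,"grip":58},
    {"dx":0,"dy":0,"dz":0,"spin":0,"grip":58},
    {"dx":0,"dy":0,"dz":0,"spin":0,"grip":58},
    {"dx":0,"dy":0,"dz":0,"spin":0,"grip":58}
  ]
}}

```text
time_s: 23.17
tcp_pos: [0.4862, -0.0922, 0.0801]
eef_rot: [180.0, 0.0, -86.0]
contact_force: [-0.0, 0.7, -0.1]
gripper_width: 0.051
```

{"op": "servo_tool", "data": {
  "targets": [
    {"dx":0,"dy":0,"dz":0,"spin":0,"grip":50},
    {"dx":0,"dy":0,"dz":0,"spin":0,"grip":40},
    {"dx":0,"dy":0,"dz":0,"spin":0,"grip":35},
    {"dx":0,"dy":0,"dz":0,"spin":0,"grip":35},
    {"dx":0,"dy":0,"dz":0,"spin":0,"grip":35},
    {"dx":0,"dy":0,"dz":0,"spin":0,"grip":35},
    {"dx":0,"dy":0,"dz":0.5,"spin":0,"grip":35},
    {"dx":0,"dy":0,"dz":3,"spin":0,"grip":35},
    {"dx":0,"dy":0,"dz":6,"spin":0,"grip":35},
    {"dx":0,"dy":0,"dz":9,"spin":0,"grip":35}
  ],
  "squeeze": 30
}}

```text
time_s: 24.0
tcp_pos: [0.4853, -0.0923, 0.1708]
eef_rot: [179.9, -0.0, -86.0]
contact_force: [0.5, 0.7, -2.8]
gripper_width: 0.0462
```

```bash
python3 fit.py
```

```text
[ 0.4853 -0.0923  0.1896] 4.0 0.046174985260402014 [ 0.5  0.7 -2.8]
side 0.61 [279.2, 192.5, 307.2, 247.6]
scene 0.88 [296.8, 129.9, 319.6, 154.6]
[ 6.73e-01  9.40e+01  9.50e-02 -6.00e-03]
[ 6.71e-01  9.00e+01  9.50e-02 -6.00e-03]
[ 6.7e-01  9.8e+01  9.5e-02 -1.2e-02]
[ 0.669 86.     0.095  0.   ]
[ 6.65e-01  9.40e+01  1.00e-01 -6.00e-03]
[ 6.62e-01  9.80e+01  1.00e-01 -1.20e-02]
```

{"op": "servo_tool", "data": {
  "targets": [
    {"dx":0,"dy":1,"dz":3,"spin":0,"grip":35},
    {"dx":0,"dy":3.5,"dz":5,"spin":0,"grip":35},
    {"dx":1,"dy":7,"dz":7,"spin":0,"grip":35},
    {"dx":2,"dy":10.5,"dz":8,"spin":0,"grip":35},
    {"dx":3,"dy":14,"dz":8,"spin":0,"grip":35},
    {"dx":4,"dy":17.5,"dz":8,"spin":0,"grip":35},
    {"dx":5,"dy":21,"dz":8,"spin":0,"grip":35},
    {"dx":6,"dy":24.5,"dz":8,"spin":0,"grip":35},
    {"dx":7,"dy":28,"dz":8,"spin":0,"grip":35},
    {"dx":8,"dy":31,"dz":8,"spin":0,"grip":35}
  ]
}}

```text
time_s: 25.03
tcp_pos: [0.5656, 0.2197, 0.2479]
eef_rot: [179.8, -0.1, -86.0]
contact_force: [0.7, -0.1, -2.0]
gripper_width: 0.046
```

{"op": "servo_tool", "data": {
  "targets": [
    {"dx":0.6,"dy":2,"dz":0,"spin":0,"grip":35},
    {"dx":0.6,"dy":3.1,"dz":0,"spin":0,"grip":35},
    {"dx":0.6,"dy":3.1,"dz":0,"spin":0,"grip":35},
    {"dx":0.6,"dy":3.1,"dz":-2,"spin":0,"grip":35},
    {"dx":0.6,"dy":3.1,"dz":-5,"spin":0,"grip":35},
    {"dx":0.6,"dy":3.1,"dz":-8,"spin":0,"grip":35},
    {"dx":0.6,"dy":3.1,"dz":-11,"spin":0,"grip":35},
    {"dx":0.6,"dy":3.1,"dz":-12.5,"spin":0,"grip":35},
    {"dx":0.6,"dy":3.1,"dz":-13,"spin":0,"grip":35},
    {"dx":0.6,"dy":3.1,"dz":-13,"spin":0,"grip":35}
  ]
}}

```text
time_s: 25.87
tcp_pos: [0.5711, 0.2472, 0.1183]
eef_rot: [179.8, -0.1, -86.0]
contact_force: [-0.5, 0.2, -2.5]
gripper_width: 0.0456
```

```bash
python3 - <<'E'
from h import *
s=r.get_state();print(s['tcp_pos'],s['contact_force'])
a=cap('wrist'); mar('wrist','lane',.016); mar('wrist','neighbour_a',.136)
b=cap('side'); mar('side','lane',.016)
u,v=proj('side',[.572,.247,.06])[0].astype(int)
cv2.imwrite('pics/pl.png',np.hstack([cv2.resize(a[0:240,200:440],(400,400)),cv2.resize(b[v-50:v+50,u-50:u+50],(400,400),interpolation=2)]))
E
```

```text
[0.57108745 0.24721309 0.11829162] [-0.49915352  0.17757785 -2.51377114]
wrist lane 0.68 [258.   0. 370. 343.] c [0.572 0.248] [0.08  0.291] 4.1 mean [0.578 0.194]
wrist neighbour_a 0.83 [269.   0. 378.  80.] c [0.576 0.146] [0.041 0.028] 4.1 mean [0.577 0.145]
wrist neighbour_a 0.68 [277. 324. 340. 344.] c [0.572 0.283] [0.032 0.011] 3.9 mean [0.573 0.285]
side lane 0.62 [222. 143. 305. 207.] c [0.566 0.24 ] [0.082 0.336] 5.4 mean [0.554 0.217]
```

View pics/pl.png

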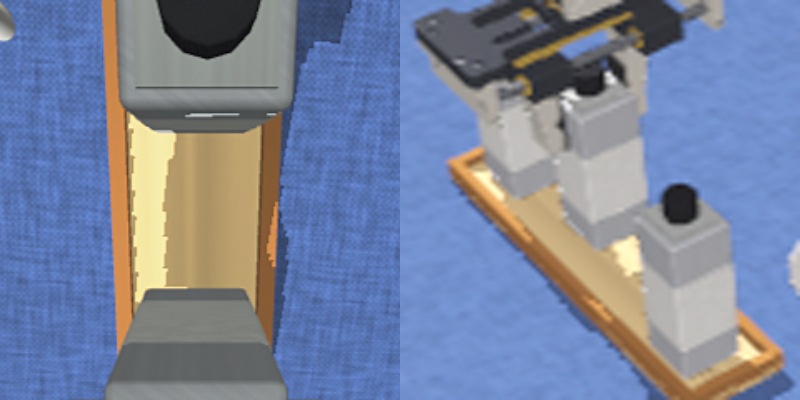

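{"op": "servo_tool", "data": {
  "targets": [
    {"dx":0,"dy":0,"dz":-0.8,"spin":0,"grip":35},
    {"dx":0,"dy":0,"dz":-1.6,"spin":0,"grip":35},
    {"dx":0,"dy":0,"dz":-2.2,"spin":0,"grip":35},
    {"dx":0,"dy":0,"dz":-2.6,"spin":0,"grip":35},
    {"dx":0,"dy":0,"dz":-2.9,"spin":0,"grip":35},
    {"dx":0,"dy":0,"dz":-3.05,"spin":0,"grip":35},
    {"dx":0,"dy":0,"dz":-3.15,"spin":0,"grip":35},
    {"dx":0,"dy":0,"dz":-3.15,"spin":0,"grip":35},
    {"dx":0,"dy":0,"dz":-3.15,"spin":0,"grip":35},
    {"dx":0,"dy":0,"dz":-3.15,"spin":0,"grip":35}
  ]
}}

```text
time_s: 26.95
tcp_pos: [0.5724, 0.2489, 0.0889]
eef_rot: [-180.0, 0.0, -86.0]
contact_force: [-0.1, 0.4, -1.8]
gripper_width: 0.0461
```

{"op": "servo_tool", "data": {
  "targets": [
    {"dx":0,"dy":0,"dz":-0.05,"spin":0,"grip":35},
    {"dx":0,"dy":0,"dz":-0.1,"spin":0,"grip":35},
    {"dx":0,"dy":0,"dz":-0.1,"spin":0,"grip":35},
    {"dx":0,"dy":0,"dz":-0.1,"spin":0,"grip":55},
    {"dx":0,"dy":0,"dz":-0.1,"spin":0,"grip":60},
    {"dx":0,"dy":0,"dz":-0.1,"spin":0,"grip":65},
    {"dx":0,"dy":0,"dz":-0.1,"spin":0,"grip":70},
    {"dx":0,"dy":0,"dz":-0.1,"spin":0,"grip":75},
    {"dx":0,"dy":0,"dz":-0.1,"spin":0,"grip":75},
    {"dx":0,"dy":0,"dz":-0.1,"spin":0,"grip":75}
  ],
  "squeeze": 5
}}

```text
time_s: 27.78
tcp_pos: [0.5723, 0.2488, 0.0877]
eef_rot: [-180.0, 0.0, -86.0]
contact_force: [0.3, -0.2, -0.1]
gripper_width: 0.0656
```

{"op": "servo_tool", "data": {
  "targets": [
    {"dx":0,"dy":0,"dz":0,"spin":0,"grip":80},
    {"dx":0,"dy":0,"dz":0.5,"spin":0,"grip":80},
    {"dx":0,"dy":0,"dz":2,"spin":0,"grip":80},
    {"dx":0,"dy":0,"dz":5,"spin":0,"grip":80},
    {"dx":0,"dy":0,"dz":8,"spin":0,"grip":80},
    {"dx":0,"dy":0,"dz":12,"spin":0,"grip":80},
    {"dx":0,"dy":0,"dz":16,"spin":0,"grip":80},
    {"dx":0,"dy":3,"dz":19,"spin":0,"grip":80},
    {"dx":0,"dy":6,"dz":20,"spin":0,"grip":80},
    {"dx":0,"dy":8,"dz":20,"spin":0,"grip":80}
  ]
}}

```text
time_s: 28.62
tcp_pos: [0.5735, 0.3313, 0.2928]
eef_rot: [-179.6, 0.3, -86.0]
contact_force: [1.2, 0.3, 1.0]
gripper_width: 0.0704
```

```bash
python3 - <<'E'
from h import *
s=r.get_state();print(s['tcp_pos'],s['contact_force'])
a=cap('wrist','fw'); mar('wrist','tin',.136); mar('wrist','lane',.016)
b=cap('side','fs'); mar('side','tin',.1); mar('side','level',.027); mar('side','tray',.035)
u,v=proj('side',[.572,.247,.06])[0].astype(int)
cv2.imwrite('pics/fin.png',np.hstack([cv2.resize(a[0:240,200:440],(400,400)),cv2.resize(b[v-50:v+50,u-50:u+50],(400,400),interpolation=2)]))
c=cap('scene');mar('scene','mug',.092);mar('scene','tape',.03)
E
```

```text
[0.57352637 0.33127563 0.29276539] [1.1987332  0.31600697 1.02113344]
wrist tin 0.91 [301.  68. 351. 114.] c [0.574 0.245] [0.044 0.043] 4.0 mean [0.574 0.245]
wrist lane 0.59 [291.   1. 360. 215.] c [0.57  0.277] [0.082 0.267] 4.5 mean [0.572 0.251]
side tin 0.71 [244. 128. 270. 177.] c [0.561 0.215] [0.198 0.059] 67.9 mean [0.559 0.214]
side level 0.91 [306. 280. 394. 329.] c [ 0.519 -0.278] [0.057 0.205] 78.6 mean [ 0.516 -0.278]
side level 0.4 [270. 154. 294. 198.] c [0.599 0.179] [0.194 0.064] 61.2 mean [0.598 0.175]
side tray 0.57 [283. 257. 419. 352.] c [ 0.517 -0.276] [0.154 0.269] 82.1 mean [ 0.511 -0.277]
side tray 0.45 [267. 151. 295. 199.] c [0.598 0.171] [0.201 0.066] 66.6 mean [0.594 0.167]
scene mug 0.59 [353. 201. 395. 251.] c [0.734 0.065] [0.081 0.14 ] 75.2 mean [0.735 0.067]
scene tape 0.61 [302. 220. 322. 256.] c [ 0.736 -0.075] [0.106 0.049] 23.7 mean [ 0.737 -0.074]
```

View pics/fin.png

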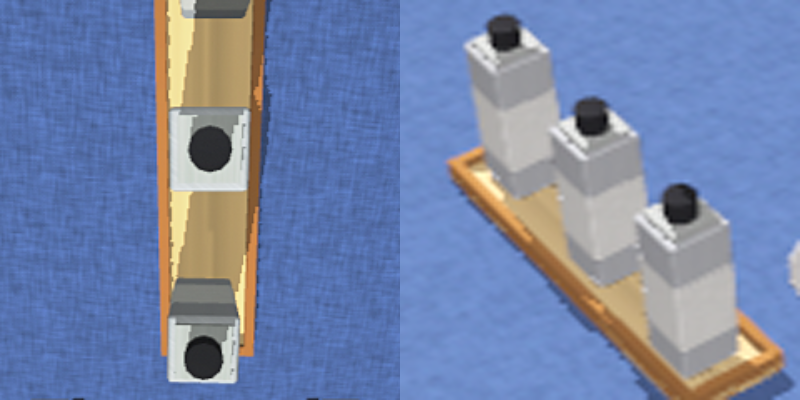

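```bash
python3 -c "
from plant import r
print(r.close_job())"
```

```text
the job is handed in; nothing more can be done
None
```

The job is handed in at about 28.7 s of the 72 s allowed. No verdict was reported, so what follows rests on my own last checks.

- **Level:** I gripped it near its near end, because the gripper body would have hit the standing tins at the middle. I laid it in the tray the same face up. The last images put its middle within about 5 mm of the tray's middle.
- **Tipped tin, onto the bench:** I lifted it out and put it down on the open bench at about (0.48, −0.01), released and at rest.
- **Tipped tin, stood up:** The interface allows no tool tilt, so I could not take it at a slant as the task asked. Instead I gripped it lightly near the cap with the tool pointing down, so it could swing in the fingers.
    - At 5 N it swung only part way, with its bottom off the bench.
    - At 3 N it swung to about 58°.
    - I finished by moving the fingers in an arc with its bottom edge resting on the bench, then let go so it settled flat and took it again firmly.
- **Placing:** I set it down in the gap and let go. The last pictures show all three tins upright in line. The tin is about 2–4 mm from the lane's centre line, with 12 mm allowed, and near the middle of the gap.
- **Bystanders:** The mug and tape measure had moved by no more than about 2 mm, which is within measurement noise. The standing tins look unmoved.

No check failed at the end. The side camera gives x and y positions 5–10 mm off the wrist camera's, so I judged the level by comparing it with the tray in the same picture.

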